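# Moisture check on a turned knob blank

### The job

Seat the pale knob blank in the round pocket of the plywood jig with its blue-marked face up, let go of it, then take the orange moisture meter out of its dock. Hold the meter upright with its two pins gently on the blue ring, the pair of pins lined up along the blue line, pressed so that the spring foot is about half way in, and finish while still holding it there. Leave the dark blank, the can and the tape measure alone.

Things in the scene. Friction and masses are not known exactly. Their poses are not given: they have to be found in the camera images.
- blank: Pale turned wooden knob blank, about 40 g: a round head 56 mm in diameter and 16 mm thick on a round spigot 38 mm in diameter and 12 mm long (28 mm in all). It starts standing on its spigot on the bench, marked face up. Origin: centre of the spigot's underside; z along the blank's axis towards the marked face, x parallel to the blue line.
- mark (a point): Centre of the small blue ring (12 mm across) on the top face of the pale blank, at x 0, y +12, z +28 mm in the blank's frame. A straight blue line 36 mm long runs through it along the blank's x axis.
- dark_blank: Unmarked dark wooden blank of the same shape and size, standing on its spigot; a bystander. Same origin.
- jig: Plywood block 130 x 130 x 30 mm with a steel screw near each corner, fixed to the bench. In the middle of its top is a blind round pocket 41 mm in diameter and 18 mm deep; the blank's spigot goes in with 3 mm play and the head's underside rests on the top of the block. Origin: centre of the underside, z up.
- jig_hole0 (a point): Centre of the pocket's mouth, on the jig's top face, 30 mm above the bench.
- dock: Grey plastic block 100 x 90 x 50 mm fixed to the bench, with a rectangular through socket 34 x 20 mm (long side along its x) in the middle of the top, in which the meter stands upright by its nose, resting on its shoulder. Origin: centre of the underside.
- meter: Orange moisture meter, about 180 g: upright case 44 (x) x 28 (y) x 100 (z) mm, display on its -y face; a black nose 30 x 16 mm sticks out 22 mm below it, then the spring foot with two pins in a row along x. Origin: centre of the case's underside, 50 mm above the bench while docked; z up the case. Grip the 28 mm way about 72 mm above the origin; lift straight up 45 mm to leave the dock.
- foot_tip (a point): Point midway between the ends of the meter's two pins (pins 5 mm thick, 16 mm apart along the meter's x axis); 40 mm below the meter's origin when the foot is not pressed.
- meter_foot (a joint): How far the spring foot is pushed up into the meter, in m: 0 free, 0.012 fully in. Its spring needs 1.2 N to start and 0.3 N more for each mm (3 N at half way, 4.8 N fully in, beyond that it is rigid).
- varnish: Small can 60 mm in diameter, 75 mm high, standing on the bench; a bystander. Origin: centre of its underside.
- tape: Yellow tape measure 65 x 35 x 60 mm standing on the bench; a bystander. Origin: centre of its underside.
Things that resemble listed ones, but are neither listed nor needed, are in the scene too. What is shaped like the dock but pink or turquoise is not meant.

How it is judged:
By the outcome, as a careful person would: the job done as asked, in the order asked, and still so for the second after the job is handed in, while the arm keeps its last pose, push and grip.
It also fails if it takes over 48 s, if anything falls off the work surface, if the arm or the gripper's body presses on something with over 40 N, if the wrist force passes 120 N, or if a joint passes its speed limit or range.

### The arm

A 7-joint arm with a two-finger parallel gripper is mounted at the origin on the work surface. World frame = base frame: x ahead of the robot, y to its left, z up, the work surface at z = 0. Lengths are in mm, angles in rad, forces in N, time in s.
With the tool pointing down it reaches from about 400 to 875 mm from the base axis. Payload 4.4 kg.
Tool frame: the origin (TCP) lies on the centre line of the jaws, within the pads' length; the fingertips stand 25 mm ahead of it and the grasp point (between the pads) lies 6 mm ahead of it; x points along the fingers, y is the direction in which the jaws open and shut, and the axes are right-handed (so a half turn about x gives the same grasp; the last joint's range is limited). The gripper opens to 85 mm and grips with 20 to 120 N. Pads are 22 mm wide; open, the fingers measure 114 mm over their backs; the gripper's body (76 mm by 85 mm) begins 54 mm behind the grasp point. The pads swing forward as they close: fully open they stand 13 mm farther back than shut.
Start: joints at [-1.327, 0.628, 0.038, 1.517, -0.027, 0.996, -0.02], TCP at [198.14, 619.079, 219.013] pointing down, gripper open.
Joint ranges: [-3.06, 3.06], [-0.37, 2.12], [-1.25, 1.32], [0.18, 2.47], [-1.1, 4.24], [0.23, 1.98], [-2.94, 2.94]. Speed limits (rad/s): [2.57, 2.57, 3.14, 3.14, 3.14, 3.14, 3.14].

### API

Orientations are given as [roll, pitch, yaw] about the fixed x, y, z axes, in that order (R = Rz(yaw) Ry(pitch) Rx(roll)).
In Python, from cell import * gives the robot as it stands. The module is installed in compiled form; this text tells all that it offers.
- The arm moves only by the tool jog_arm, never from a script. Its argument "series" is a list of rows, each a list of 3 entries, a list of its own where there are three numbers: the turn, a rotation vector about the tool's x, y, z in degrees, then the shift along the tool's x, y, z in mm, then the gripper's target within -1 to 1 (shut at 1, half-way at 0, fully open at -1). In form: [[[rx, ry, rz], [dx, dy, dz], hand], ...]. A call has 1 to 8 rows; each row shifts and turns the commanded pose from where the row before left it, along the tool's axes as they then stand; what a row does not reach is not made up. A row lasts 1/8 s, in which the tool goes at most 62.5 mm and 10.7 degrees, less where a joint would pass 70% of its speed; a pose out of reach is approached as far as the arm can. A call is refused whole if a number of a shift passes 62.5 or a number of a turn 10.7, either way. A call with a gripper value outside its range is refused whole. The fingers move at their own pace and stop on an object; the grip force is fixed at half the most. Time passes only in rows, so rows that do not move let the fingers close. It gives the time, the measured TCP pose, the force and the opening at its end, in the units of the state.
- read_state(): the state, without advancing time (a new reading comes with each control period).
- get_image(name): name is "scene" or "top" or "wrist"; returns a dict with "img" (480x640x3 uint8, red, green, blue), "range_z" (480x640 float32, mm along the optical axis (not along the pixel's ray), 0 where there is no reading), "fovy" (degrees; the focal length in pixels is half the picture's height over the tangent of half this angle, whatever the lens; pixels are square), "cx", "cy" (the principal point, pixels), "k1" (the pictures are not rectified: a ray, as slopes to the right and down, at radius r is drawn at 1 + k1 r^2 times it, then the intrinsics apply), "cam_to_world" (4x4, takes a point from camera to world coordinates). Camera axes: x right, y up, looking along -z (the intrinsics and any distortion apply to the point x, -y, -z); pixel columns grow to the right and rows downward; lengths in mm; the calibration is good to about 2 mm. A picture is of the moment at which its call begins.
- finish_job(): hands the job in, once; it reports no verdict.
The state is a dict: "clock": time; "qpos": joint angles; "qd": joint speeds; "tau": joint torques, N m; "eef_pos": TCP position; "tool_rot": TCP orientation; "force": force on the tool from outside, world axes, zero at the start; "torque": the same for the moment, N m; "width": finger opening in mm.
Only numpy, scipy, OpenCV 4.12 (cv2) and the standard library are available. Lean on these libraries where they do the work, as an engineer would, in place of code of your own. Each camera call takes 0.05 s, during which the arm holds its last target. There are 200 camera calls.

## Working session

There is one attempt and no reset: what is moved stays moved. The work goes in short steps, Python scripts to look and compute and a tool call to move; the robot and the scene stay as the last step left them, time stands still between calls to the robot, and variables do not carry over. Pictures are saved under pics/ and viewed, about 8 in all and at most 12, crops included, and the job is handed in when it is done.

Besides the shell and the picture viewer there is one more tool, called in YAML: its name, and indented under it one key for each argument. jog_arm: Moves the arm, as the interface text tells. Its arguments: {"type":"object","properties":{"series":{"type":"array"}},"required":["series"]}

```bash
mkdir -p pics; cat > h.py <<'E'
from cell import *
import numpy as np, cv2
def K(d):
    f=d["img"].shape[0]/2/np.tan(np.radians(d["fovy"])/2); return f,d["cx"],d["cy"],d["k1"]
def rays(d,px):
    f,cx,cy,k=K(d); px=np.atleast_2d(np.asarray(px,float))
    s=np.c_[(px[:,0]-cx)/f,(px[:,1]-cy)/f]; u=s.copy()
    for _ in range(30): u=s/(1+k*(u**2).sum(1,keepdims=True))
    T=np.array(d["cam_to_world"]); D=np.c_[u[:,0],-u[:,1],-np.ones(len(u))]@T[:3,:3].T
    return T[:3,3],D
def plane(d,px,z):
    o,D=rays(d,px); return o+D*((z-o[2])/D[:,2])[:,None]
def cloud(d):
    h,w=d["range_z"].shape; v,u=np.mgrid[:h,:w]
    o,D=rays(d,np.c_[u.ravel(),v.ravel()]); return (o+D*d["range_z"].reshape(-1,1)).reshape(h,w,3)
def save(d,n): cv2.imwrite("pics/"+n,cv2.cvtColor(d["img"],cv2.COLOR_RGB2BGR))
E
python3 - <<'E'
from h import *
import pickle
for n in("top","scene"):
    d=get_image(n); save(d,n+"0.png"); pickle.dump(d,open(n+"0.pkl","wb"))
    print(n,d["fovy"],d["k1"],np.round(d["cam_to_world"],2).tolist())
print(read_state())
E
```

```text
top 57.262313146019295 -0.013763098542468639 [[-0.01, 0.99, -0.15, 437.79], [-1.0, -0.02, -0.02, 62.26], [-0.03, 0.15, 0.99, 913.85], [0.0, 0.0, 0.0, 1.0]]
scene 51.704138420111576 0.042525362075497154 [[-0.41, -0.54, 0.73, 1187.6], [0.91, -0.26, 0.32, 364.43], [0.01, 0.8, 0.6, 605.24], [0.0, 0.0, 0.0, 1.0]]
{'clock': 0.1, 'qpos': array([-1.32683446,  0.62924468,  0.0384216 ,  1.51826244, -0.02699861,
        0.99633159, -0.02000757]), 'qd': array([-0.00082972, -0.0028444 , -0.00026543, -0.00283827,  0.00029001,
       -0.00051449, -0.00245543]), 'tau': array([ 3.98606033e-03, -5.64533830e+01,  1.23084314e+00, -1.93972993e+01,
        1.14115927e-02,  5.32579055e-03, -2.74763721e-06]), 'eef_pos': array([197.91957124, 618.51638187, 218.18824302]), 'tool_rot': array([-1.56807211,  1.56906738, -1.87782194]), 'force': array([ 0.36881087, -0.23254989,  0.04276554]), 'torque': array([ 0.01396362,  0.03431643, -0.01353104]), 'width': 85.4989594977412}
```

View pics/top0.png

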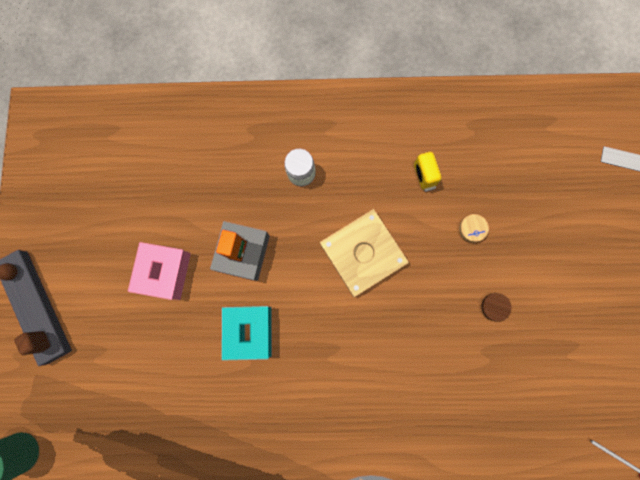

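View pics/scene0.png

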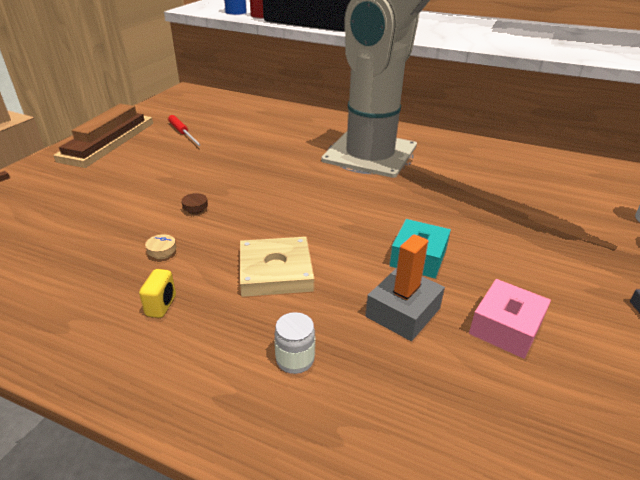

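The top view shows the pale blank at (475,228), the jig pocket at (364,252) and the grey dock with the orange meter at (240,250). The scene view agrees with this: blank at (161,246), jig at (276,262), meter at (410,265).

```bash
cat > m.py <<'E'
from h import *
import pickle
def big(m,roi=None):
    if roi: 
        k=np.zeros_like(m);x0,y0,x1,y1=roi;k[y0:y1,x0:x1]=1;m=m*k
    c,_=cv2.findContours(m,cv2.RETR_EXTERNAL,cv2.CHAIN_APPROX_NONE);return max(c,key=cv2.contourArea)
def ang(p): # min-area rect in world
    (c,s,a)=cv2.minAreaRect(p[:,:2].astype(np.float32)); return np.round(c,1),np.round(s,1),round(a,1)
if __name__=="__main__":
  for n,R in(("top",dict(blank=(450,205,500,255),jig=(310,200,420,305),dock=(205,215,275,285))),("scene",dict(blank=(140,228,182,264),jig=(230,230,320,298),dock=(360,230,450,340)))):
    d=pickle.load(open(n+"0.pkl","rb")); hsv=cv2.cvtColor(d["img"],cv2.COLOR_RGB2HSV); C=cloud(d)
    pale=cv2.inRange(hsv,(12,40,165),(30,150,255)); blue=cv2.inRange(hsv,(105,70,40),(135,255,255))
    x0,y0,x1,y1=R["blank"]
    P=C[y0:y1,x0:x1].reshape(-1,3); ok=(P[:,2]>22)&(P[:,2]<36); print(n,"blank cloud",ok.sum(),P[ok].mean(0).round(1),(np.ptp(P[ok],0)).round(1), cv2.minEnclosingCircle(P[ok][:,:2].astype(np.float32)))
    b=np.argwhere(blue[y0:y1,x0:x1]>0)[:,::-1]+[x0,y0]; W=plane(d,b,28); vx=cv2.fitLine(W[:,:2].astype(np.float32),cv2.DIST_HUBER,0,.01,.01).ravel(); print(" blue",len(b),W.mean(0).round(1),"line",vx.round(2),np.degrees(np.arctan2(vx[1],vx[0])).round(1),np.ptp(W,0).round(1))
    x0,y0,x1,y1=R["jig"]; P=C[y0:y1,x0:x1].reshape(-1,3); ok=(P[:,2]>25)&(P[:,2]<36); print(" jig",ok.sum(),np.median(P[ok],0).round(1),ang(P[ok]))
    low=((C[...,2]<24)*255).astype(np.uint8)
    x0,y0,x1,y1=R["dock"]; P=C[y0:y1,x0:x1].reshape(-1,3); ok=(P[:,2]>45)&(P[:,2]<56); print(" dock",ok.sum(),np.median(P[ok],0).round(1),ang(P[ok]))
    ok=P[:,2]>143; print(" meter top",ok.sum(),P[ok].mean(0).round(1),ang(P[ok]))
    if n=="top":
        c,_=cv2.findContours(low[225:280,338:392],cv2.RETR_LIST,cv2.CHAIN_APPROX_NONE)
        for q in c:
            if 100<cv2.contourArea(q)<900: print(" hole?",cv2.contourArea(q),[np.round(t,1) for t in (plane(d,[np.array(cv2.fitEllipse(q)[0])+[338,225]],30),)],cv2.fitEllipse(q))
    o=cv2.inRange(hsv,(3,150,60),(14,255,255)); 
  t=cv2.imread("pics/top0.png"); s=cv2.imread("pics/scene0.png")
  z=lambda i,r,w,h:cv2.resize(i[r[1]:r[3],r[0]:r[2]],(w,h),interpolation=cv2.INTER_CUBIC)
  cv2.imwrite("pics/crop.png",np.vstack([np.hstack([z(t,(450,205,500,255),300,300),z(t,(205,210,280,285),300,300)]),np.hstack([z(s,(140,226,184,270),300,300),z(s,(350,230,450,330),300,300)])]))
E
python3 m.py
```

```text
top blank cloud 578 [ 598.9 -222.    27.1] [54.2 54.4 10.5] ((599.491943359375, -222.85098266601562), 28.149499893188477)
 blue 15 [ 587.7 -221.9   28. ] line [ 2.0000e-01 -9.8000e-01  5.8765e+02 -2.2192e+02] -78.6 [ 4.2 18.4  0. ]
 jig 3767 [551.2   4.1  29.3] (array([552.1,   4. ]), array([130.4, 130.3]), 31.2)
 dock 1549 [544.4 241.5  49.7] (array([557.5, 255.4]), array([ 91.5, 100.2]), 75.8)
 meter top 413 [552.  246.5 180.8] (array([511.9, 161.4]), array([243.1,  46.4]), 64.0)
 hole? 282.5 [array([[551.2,   4.2,  30. ]])] ((25.637943267822266, 27.642194747924805), (18.709911346435547, 19.347225189208984), 125.73483276367188)
scene blank cloud 459 [ 602.4 -219.6   28.9] [55.9 56.7 10.8] ((600.3910522460938, -221.88352966308594), 29.368549346923828)
 blue 15 [ 584.6 -226.    28. ] line [ 2.5000e-01 -9.7000e-01  5.8435e+02 -2.2571e+02] -75.6 [ 7.5 19.6  0. ]
 jig 3030 [560.8   6.4  31.5] (array([552.1,   3.6]), array([136.5, 129.3]), 31.1)
 dock 2610 [551.8 263.3  51.6] (array([484.2, 252.8]), array([269.3, 113.8]), 1.9)
 meter top 428 [610.6 264.6 185.3] (array([862.8, 298. ]), array([661.7,  41.2]), 8.0)
```

View pics/crop.png

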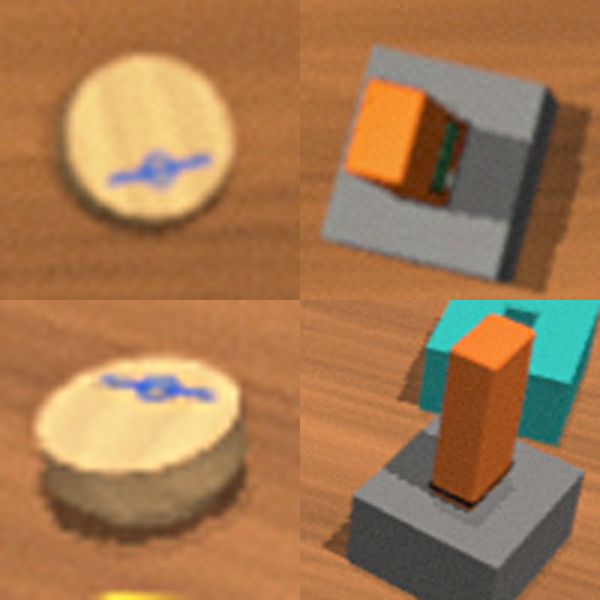

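The crops show the blank's ring at about (157,170) of its tile, on the -x side, and the meter's long side running the same way as the dock's x, near 75°. Next I work out the first move.

```bash
cat >> h.py <<'E'
from scipy.spatial.transform import Rotation as Ro
def tgt(jaw_deg):
    x=np.array([0,0,-1.]);a=np.radians(jaw_deg);y=np.array([np.cos(a),np.sin(a),0]);return np.c_[x,y,np.cross(x,y)]
def go(pos,jaw):
    s=read_state(); R=Ro.from_euler('xyz',s["tool_rot"]).as_matrix(); y=R[:,1]
    print("t",round(s["clock"],2),"pos",s["eef_pos"].round(1),"jaw yaw",np.degrees(np.arctan2(y[1],y[0])).round(1),"w",round(s["width"],1),"F",s["force"].round(1),"q",s["qpos"].round(2))
    for j in(jaw,jaw+180):
        G=tgt(j); v=np.degrees(Ro.from_matrix(R.T@G).as_rotvec()); d=np.array(pos)-s["eef_pos"]
        print(" jaw",j,"turn",v.round(2),"shift now-axes",(R.T@d).round(1),"target-axes",(G.T@d).round(1))
E
python3 - <<'E'
from h import *
import pickle
d=pickle.load(open("top0.pkl","rb"));C=cloud(d);P=C[205:290,200:280].reshape(-1,3)
from m import ang
h=cv2.cvtColor(d["img"],cv2.COLOR_RGB2HSV);o=cv2.inRange(h,(3,200,200),(14,255,255));
ok=(P[:,2]>146)&(P[:,2]<154)&(abs(P[:,0]-555)<40)&(abs(P[:,1]-255)<40);print(ok.sum(),P[ok].mean(0),ang(P[ok]))
for nm,r in(("dark",(478,285,518,325)),("tape",(410,145,446,195))):
    Q=C[r[1]:r[3],r[0]:r[2]].reshape(-1,3);k=Q[:,2]>20;print(nm,Q[k].mean(0).round(),Q[k].min(0).round(),Q[k].max(0).round())
go((599.5,-222,120),102.5)
E
```

```text
385 [557.19629227 254.62636929 149.4335822 ] (array([557.4, 255.1]), array([28.5, 43.8]), 75.6)
dark [ 440. -251.   39.] [ 413. -283.   20.] [469.  62. 914.]
tape [ 713. -127.   60.] [ 438. -154.   20.] [753.  62. 914.]
t 0.1 pos [197.9 618.5 218.2] jaw yaw 72.3 w 85.5 F [ 0.4 -0.2  0. ] q [-1.33  0.63  0.04  1.52 -0.03  1.   -0.02]
 jaw 102.5 turn [-3.025e+01 -3.000e-02  1.000e-01] shift now-axes [  99.4 -677.9  638.7] target-axes [  98.2 -907.5  210.1]
 jaw 282.5 turn [1.4975e+02 1.3000e-01 3.0000e-02] shift now-axes [  99.4 -677.9  638.7] target-axes [  98.2  907.5 -210.1]
```

jog_arm:
  series:
    - [[-10.1, 0, 0], [0, 0, 0], -1]
    - [[-10.1, 0, 0], [0, 0, 0], -1]
    - [[-10.1, 0, 0], [0, 0, 0], -1]
    - [[0, 0, 0], [0, -50, 11.6], -1]
    - [[0, 0, 0], [0, -60, 13.9], -1]
    - [[0, 0, 0], [0, -60, 13.9], -1]
    - [[0, 0, 0], [0, -60, 13.9], -1]
    - [[0, 0, 0], [0, -60, 13.9], -1]

```text
clock: 1.1
eef_pos: [327.4, 348.5, 218.9]
tool_rot: [-1.442, 1.57, -1.223]
force: [0.9, -0.5, 0.8]
width: 85.4
```

jog_arm:
  series:
    - [[0, 0, 0], [0, -60, 13.9], -1]
    - [[0, 0, 0], [0, -60, 13.9], -1]
    - [[0, 0, 0], [0, -60, 13.9], -1]
    - [[0, 0, 0], [0, -60, 13.9], -1]
    - [[0, 0, 0], [0, -60, 13.9], -1]
    - [[0, 0, 0], [0, -60, 13.9], -1]
    - [[0, 0, 0], [0, -60, 13.9], -1]
    - [[0, 0, 0], [0, -60, 13.9], -1]

```text
clock: 2.1
eef_pos: [540.1, -95.5, 218.8]
tool_rot: [1.902, 1.57, 2.121]
force: [1.3, 0.8, 0.1]
width: 85.7
```

```bash
python3 -c "
from h import *
go((599.5,-222,120),102.5)"
```

```text
t 2.1 pos [540.1 -95.5 218.8] jaw yaw 102.6 w 85.7 F [1.3 0.8 0.1] q [ 0.14  0.48 -0.02  1.8   0.01  0.86  1.9 ]
 jaw 102.5 turn [ 0.05 -0.01 -0.02] shift now-axes [  98.7 -136.4   30.5] target-axes [  98.8 -136.3   30.7]
 jaw 282.5 turn [-1.7995e+02  4.0000e-02 -1.0000e-02] shift now-axes [  98.7 -136.4   30.5] target-axes [ 98.8 136.3 -30.7]
```

jog_arm:
  series:
    - [[0, 0, 0], [0, -55, 12], -1]
    - [[0, 0, 0], [20, -45, 10], -1]
    - [[0, 0, 0], [40, -24, 6], -1]
    - [[0, 0, 0], [10, 0, 0], -1]
    - [[0, 0, 0], [0, 0, 0], -1]
    - [[0, 0, 0], [0, 0, 0], -1]

```text
clock: 2.85
eef_pos: [594.6, -207.2, 150.4]
tool_rot: [-0.069, 1.569, 0.152]
force: [-0.4, -0.0, 0.2]
width: 85.1
```

```bash
python3 - <<'E'
from h import *
import pickle
go((599.5,-222,34),102.5)
d=get_image("wrist");pickle.dump(d,open("w1.pkl","wb"));save(d,"w1.png");print(np.round(d["cam_to_world"],2).tolist())
C=cloud(d);h=cv2.cvtColor(d["img"],cv2.COLOR_RGB2HSV)
b=np.argwhere(cv2.inRange(h,(105,70,40),(135,255,255))>0)[:,::-1];W=plane(d,b,28);k=np.hypot(*(W[:,:2]-[588,-224]).T)<25
v=cv2.fitLine(W[k][:,:2].astype(np.float32),2,0,.01,.01).ravel();print(k.sum(),W[k].mean(0),v)
k=(C[...,2]>25)&(C[...,2]<31)&(np.hypot(C[...,0]-599,C[...,1]+222)<40);Q=C[k];print(k.sum(),Q.mean(0),cv2.minEnclosingCircle(Q[:,:2].astype(np.float32)))
E
```

```text
t 2.85 pos [ 594.6 -207.2  150.4] jaw yaw 102.7 w 85.1 F [-0.4 -0.   0.2] q [ 0.3   0.67 -0.02  1.65  0.01  0.82  2.07]
 jaw 102.5 turn [0.16 0.11 0.01] shift now-axes [116.5 -15.5   1.3] target-axes [116.4 -15.5   1.5]
 jaw 282.5 turn [-1.7984e+02 -1.0000e-02  1.8000e-01] shift now-axes [116.5 -15.5   1.3] target-axes [116.4  15.5  -1.5]
[[-0.22, -0.93, -0.28, 523.29], [0.98, -0.21, -0.06, -223.6], [-0.0, -0.29, 0.96, 304.5], [0.0, 0.0, 0.0, 1.0]]
254 [ 586.66535269 -225.69629297   28.        ] [ 2.0324141e-01 -9.7912866e-01  5.8666534e+02 -2.2569629e+02]
4571 [ 598.01650331 -224.30984008   27.35272386] ((598.8338012695312, -224.19737243652344), 28.01955223083496)
```

View pics/w1.png

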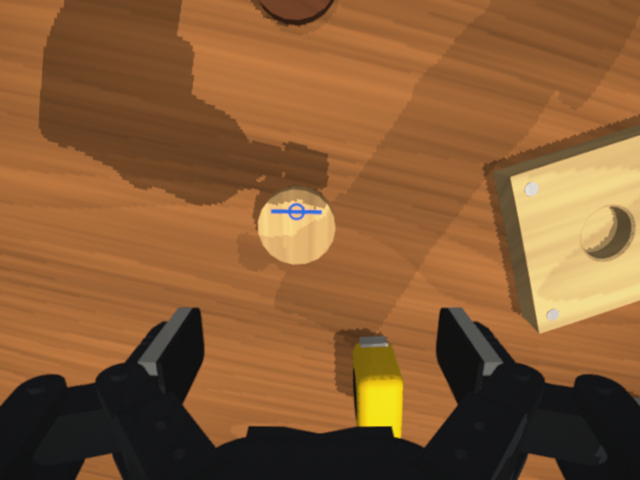

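The wrist view shows the blank centred at (297,227) with clear room for both jaws and nothing else in the way.

jog_arm:
  series:
    - [[0, 0, 0], [20, -17, 0.7], -1]
    - [[0, 0, 0], [40, 0, 0], -1]
    - [[0, 0, 0], [36, 0, 0], -1]
    - [[0, 0, 0], [20, 0, 0], -1]
    - [[0, 0, 0], [0, 0, 0], -1]
    - [[0, 0, 0], [0, 0, 0], -1]

```text
clock: 3.65
eef_pos: [599.3, -225.7, 34.1]
tool_rot: [-0.601, 1.569, -0.383]
force: [-0.3, 0.3, 0.8]
width: 85.5
```

jog_arm:
  series:
    - [[0, 0, 0], [0, 0, 0], 1]
    - [[0, 0, 0], [0, 0, 0], 1]
    - [[0, 0, 0], [0, 0, 0], 1]
    - [[0, 0, 0], [0, 0, 0], 1]
    - [[0, 0, 0], [0, 0, 0], 1]
    - [[0, 0, 0], [0, 0, 0], 1]

```text
clock: 4.4
eef_pos: [598.2, -225.1, 32.9]
tool_rot: [2.362, 1.571, 2.581]
force: [0.1, 0.5, -1.3]
width: -0.3
```

jog_arm:
  series:
    - [[0, 0, 0], [-20, 0, 0], 1]
    - [[0, 0, 0], [-40, 0, 0], 1]
    - [[0, 0, 0], [0, 0, 0], 1]
    - [[0, 0, 0], [0, 0, 0], 1]

```text
clock: 4.9
eef_pos: [598.3, -225.2, 93.9]
tool_rot: [-0.511, 1.57, -0.292]
force: [0.4, 0.6, -0.6]
width: 0.1
```

```bash
python3 - <<'E'
from h import *
import pickle
go((551.5,4,94),102.5)
d=get_image("wrist");pickle.dump(d,open("w2.pkl","wb"));save(d,"w2.png");s=get_image("scene")
cv2.imwrite("pics/c2.png",np.hstack([cv2.resize(d["img"],(400,300)),cv2.resize(s["img"][130:280,60:260],(400,300))])[:,:,::-1])
E
```

```text
t 4.9 pos [ 598.3 -225.2   93.9] jaw yaw 102.5 w 0.1 F [ 0.4  0.6 -0.6] q [ 0.33  0.76 -0.02  1.66  0.02  0.73  2.09]
 jaw 102.5 turn [0.05 0.04 0.02] shift now-axes [-2.000e-01  2.339e+02  4.100e+00] target-axes [-1.000e-01  2.339e+02  3.900e+00]
 jaw 282.5 turn [-1.7995e+02 -4.0000e-02  7.0000e-02] shift now-axes [-2.000e-01  2.339e+02  4.100e+00] target-axes [-1.000e-01 -2.339e+02 -3.900e+00]
```

View pics/c2.png

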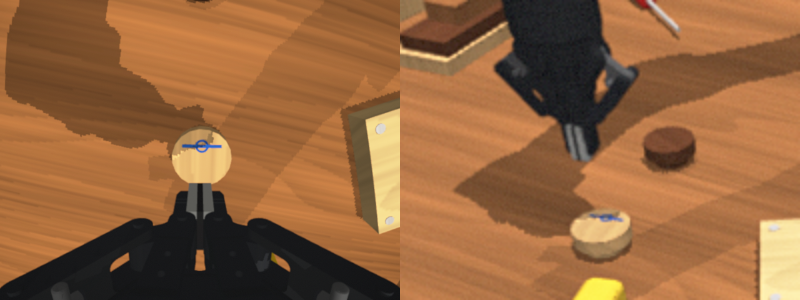

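The grasp missed. The jaws are shut empty, and the blank is still on the bench at (201,157) in the wrist tile. I compare the fingertip position with the blank in the same depth image.

```bash
python3 - <<'E'
from h import *
import pickle
for n in("w1","w2"):
    d=pickle.load(open(n+".pkl","rb"));C=cloud(d);h=cv2.cvtColor(d["img"],cv2.COLOR_RGB2HSV)
    k=(C[...,2]>24)&(C[...,2]<33)&(np.hypot(C[...,0]-599,C[...,1]+222)<60)&(h[...,2]>70)&(h[...,0]>10)&(h[...,1]<190);k=cv2.morphologyEx(k.astype(np.uint8),cv2.MORPH_OPEN,np.ones((5,5)))>0
    Q=C[k];print(n,"blank",k.sum(),Q.mean(0).round(1),cv2.minEnclosingCircle(Q[:,:2].astype(np.float32)))
    b=np.argwhere(cv2.inRange(h,(105,70,40),(135,255,255))>0)[:,::-1];W=plane(d,b,28);q=np.hypot(*(W[:,:2]-[588,-224]).T)<40;print(" blue",np.median(W[q],0).round(1))
    g=(C[...,2]>50)&(d["range_z"]>50)&(np.hypot(C[...,0]-599,C[...,1]+222)<130)
    vv,uu=np.where(g); 
    if n=="w2":
        for v in range(360,480,12):
            q=g[v,290:350]
            if q.any(): print(v,C[v,290:350][q].mean(0).round(1))
o=get_image("top");pickle.dump(o,open("t2.pkl","wb"));C=cloud(o)
P=C[190:270,440:520].reshape(-1,3);k=(P[:,2]>24)&(P[:,2]<34);print("top blank",k.sum(),P[k].mean(0).round(1));k=P[:,2]>60;print("top gripper",k.sum())
E
```

```text
w1 blank 4333 [ 598.5 -224.3   27.3] ((598.8280029296875, -224.1951904296875), 28.014724731445312)
 blue [ 586.5 -225.5   28. ]
w2 blank 6260 [ 598.1 -224.3   27.3] ((598.7984619140625, -224.1753692626953), 27.97648048400879)
 blue [ 586.8 -226.7   28. ]
360 [ 588.2 -227.9  152.7]
372 [ 589.5 -227.6  156.4]
384 [ 589.1 -227.7  162.1]
396 [ 591.9 -227.1  163.1]
408 [ 590.6 -227.3  169.3]
420 [ 592.7 -226.8  170.8]
432 [ 587.  -228.1  181.2]
444 [ 586.8 -228.2  184.7]
456 [ 587.  -228.1  187.6]
468 [ 587.1 -228.1  190.4]
top blank 415 [ 593.9 -219.2   27. ]
top gripper 1354
```

```bash
python3 - <<'E'
from h import *
import pickle
d=pickle.load(open("w2.pkl","rb"));C=cloud(d)
for v in range(280,372,6): print(v,C[v,[312,318,324,330]].round(0).tolist(),d["img"][v,[312,330]].tolist())
o,D=rays(d,[[322,v] for v in(290,295,300,305)])
t=(598.3-o[0])/D[:,0];print((o+D*t[:,None]).round(1))
E
```

```text
280 [[616.0, -226.0, 28.0], [615.0, -223.0, 27.0], [615.0, -219.0, 27.0], [614.0, -216.0, 27.0]] [[240, 198, 124], [236, 192, 120]]
286 [[620.0, -226.0, 28.0], [619.0, -222.0, 27.0], [618.0, -219.0, 28.0], [618.0, -215.0, 27.0]] [[240, 196, 124], [235, 192, 119]]
292 [[624.0, -225.0, 27.0], [623.0, -221.0, 27.0], [622.0, -218.0, 27.0], [621.0, -214.0, 28.0]] [[216, 169, 112], [208, 163, 108]]
298 [[588.0, -231.0, 114.0], [588.0, -229.0, 114.0], [587.0, -226.0, 114.0], [586.0, -224.0, 114.0]] [[92, 92, 87], [92, 91, 87]]
304 [[588.0, -231.0, 119.0], [587.0, -229.0, 120.0], [587.0, -227.0, 119.0], [587.0, -224.0, 119.0]] [[93, 92, 88], [92, 91, 87]]
310 [[588.0, -231.0, 124.0], [587.0, -229.0, 125.0], [587.0, -227.0, 124.0], [586.0, -225.0, 124.0]] [[93, 92, 87], [92, 91, 87]]
316 [[588.0, -231.0, 129.0], [588.0, -229.0, 128.0], [587.0, -227.0, 128.0], [587.0, -225.0, 128.0]] [[92, 92, 88], [92, 92, 87]]
322 [[587.0, -231.0, 134.0], [587.0, -229.0, 133.0], [586.0, -227.0, 134.0], [586.0, -225.0, 133.0]] [[92, 92, 88], [92, 92, 88]]
328 [[587.0, -231.0, 138.0], [587.0, -229.0, 138.0], [
[... 388 characters left out ...]
42.0], [590.0, -226.0, 143.0], [586.0, -225.0, 149.0]] [[84, 84, 81], [23, 23, 25]]
352 [[587.0, -230.0, 152.0], [592.0, -228.0, 143.0], [592.0, -226.0, 143.0], [585.0, -226.0, 152.0]] [[22, 22, 25], [24, 24, 25]]
358 [[589.0, -230.0, 151.0], [594.0, -227.0, 143.0], [593.0, -225.0, 144.0], [585.0, -226.0, 155.0]] [[22, 23, 25], [25, 25, 27]]
364 [[591.0, -229.0, 152.0], [597.0, -227.0, 142.0], [596.0, -225.0, 143.0], [585.0, -226.0, 158.0]] [[22, 22, 24], [22, 23, 26]]
370 [[592.0, -229.0, 152.0], [598.0, -226.0, 143.0], [598.0, -224.0, 143.0], [586.0, -225.0, 159.0]] [[24, 25, 26], [22, 24, 25]]
[[ 598.3 -224.6   81. ]
 [ 598.3 -224.6   86.4]
 [ 598.3 -224.6   91.6]
 [ 598.3 -224.6   96.5]]
```

```bash
python3 - <<'E'
from h import *
import pickle
d=get_image("scene");o,D=rays(d,[[150,209]]);t=(598.3-o[0])/D[:,0];print("scene tip ray at x=598",(o+D*t[:,None]).round(1))
C=cloud(d);print(C[[200,204,207,209],150].round(0).tolist())
d=pickle.load(open("w1.pkl","rb"));C=cloud(d);print("w1 pad tips",C[[312,330,350],185].round(0).tolist(),C[[312,330,350],455].round(0).tolist())
s=read_state();print(s["eef_pos"],s["qpos"])
E
```

```text
scene tip ray at x=598 [[ 598.3 -230.4  103.3]]
[[607.0, -217.0, 131.0], [605.0, -221.0, 121.0], [608.0, -219.0, 116.0], [609.0, -220.0, 112.0]]
w1 pad tips [[593.0, -255.0, 183.0], [595.0, -252.0, 192.0], [600.0, -250.0, 195.0]] [[574.0, -165.0, 182.0], [576.0, -168.0, 192.0], [581.0, -167.0, 195.0]]
[ 597.60646529 -224.91225083   92.21444031] [ 0.32634618  0.76118387 -0.01728456  1.6570231   0.01790536  0.72520793
  2.09027962]
```

Both cameras put the shut fingertips at z about 113 while the reported TCP z is 94. So the tips stand 19 mm above the reported TCP instead of 25 mm below it, a 44 mm offset along the tool. Sideways it agrees. I use the observed offset: tip z = reported z + 19 shut, + about 31 open.

jog_arm:
  series:
    - [[0, 0, 0], [0, 0, 0], -1]
    - [[0, 0, 0], [0, 0, 0], -1]
    - [[0, 0, 0], [0, 0, 0], -1]
    - [[0, 0, 0], [0, 0, 0], -1]
    - [[0, 0, 0], [40, 1, 0.5], -1]
    - [[0, 0, 0], [40, 0, 0], -1]
    - [[0, 0, 0], [12, 0, 0], -1]
    - [[0, 0, 0], [0, 0, 0], -1]

```text
clock: 6.1
eef_pos: [598.3, -224.0, 0.7]
tool_rot: [2.591, 1.57, 2.81]
force: [0.2, -0.1, -0.1]
width: 85.5
```

jog_arm:
  series:
    - [[0, 0, 0], [10, 0, 0], -1]
    - [[0, 0, 0], [0, 0, 0], -1]
    - [[0, 0, 0], [0, 0, 0], -1]

```text
clock: 6.48
eef_pos: [598.9, -224.2, -8.3]
tool_rot: [-0.55, 1.57, -0.331]
force: [0.0, 0.3, 0.3]
width: 85.4
```

jog_arm:
  series:
    - [[0, 0, 0], [0, 0, 0], 1]
    - [[0, 0, 0], [0, 0, 0], 1]
    - [[0, 0, 0], [0, 0, 0], 1]
    - [[0, 0, 0], [0, 0, 0], 1]
    - [[0, 0, 0], [0, 0, 0], 1]

```text
clock: 7.1
eef_pos: [599.0, -224.2, -8.3]
tool_rot: [-0.519, 1.57, -0.3]
force: [0.1, 0.3, 5.5]
width: 53.7
```

jog_arm:
  series:
    - [[0, 0, 0], [-10, 0, 0], 1]
    - [[0, 0, 0], [-35, 0, 0], 1]
    - [[0, 0, 0], [-35, 0, 0], 1]
    - [[0, 0, 0], [0, 0, 0], 1]
    - [[0, 0, 0], [0, 0, 0], 1]

```text
clock: 7.72
eef_pos: [597.9, -223.9, 70.6]
tool_rot: [2.561, 1.57, 2.78]
force: [0.4, -0.3, -0.9]
width: 53.4
```

```bash
python3 - <<'E'
from h import *
import pickle
go((551.5,4,71),102.5)
d=get_image("wrist");pickle.dump(d,open("w3.pkl","wb"));s=get_image("scene");pickle.dump(s,open("s3.pkl","wb"))
C=cloud(d);h=cv2.cvtColor(d["img"],cv2.COLOR_RGB2HSV)
m=cv2.inRange(h,(12,40,140),(30,165,255))>0
k=m&(C[...,2]>75)&(C[...,2]<130)&(np.hypot(C[...,0]-599,C[...,1]+224)<45);Q=C[k];print("blank top",k.sum(),Q.mean(0).round(1),np.percentile(Q[:,2],[5,50,95]).round(1),cv2.minEnclosingCircle(Q[:,:2].astype(np.float32)))
A=np.c_[Q[:,:2]-Q[:,:2].mean(0),np.ones(len(Q))];print("tilt slopes",np.linalg.lstsq(A,Q[:,2],rcond=None)[0].round(3))
cv2.imwrite("pics/c3.png",np.hstack([cv2.resize(d["img"],(400,300)),cv2.resize(s["img"][130:280,60:260],(400,300))])[:,:,::-1])
E
```

```text
t 7.72 pos [ 597.9 -223.9   70.6] jaw yaw 102.5 w 53.4 F [ 0.4 -0.3 -0.9] q [ 0.32  0.79 -0.02  1.67  0.02  0.68  2.09]
 jaw 102.5 turn [ 0.05 -0.05 -0.03] shift now-axes [-2.000e-01  2.325e+02  4.200e+00] target-axes [ -0.4 232.5   4. ]
 jaw 282.5 turn [-1.7995e+02  5.0000e-02 -8.0000e-02] shift now-axes [-2.000e-01  2.325e+02  4.200e+00] target-axes [  -0.4 -232.5   -4. ]
blank top 16372 [ 597.5 -224.4  106.1] [105.2 106.1 107. ] ((590.1024780273438, -224.09095764160156), 41.97194290161133)
tilt slopes [-1.00000e-03 -0.00000e+00  1.06087e+02]
```

View pics/c3.png

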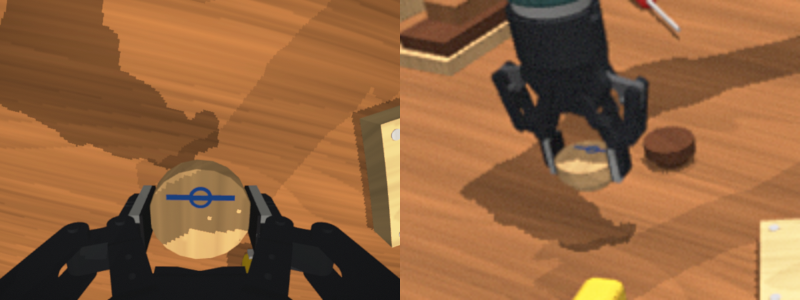

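The blank is held level (tilt about 0) with its top at z about 106 and the blue face up. I check the pocket centre with the wrist camera from the earlier frame.

```bash
python3 - <<'E'
from h import *
import pickle
d=pickle.load(open("w1.pkl","rb"));C=cloud(d)
m=((C[...,2]<25)*255).astype(np.uint8)
c,_=cv2.findContours(m[195:270,570:640],cv2.RETR_LIST,cv2.CHAIN_APPROX_NONE)
for q in c:
    if 800<cv2.contourArea(q)<3500:
        W=plane(d,q[:,0]+[570,195],30);print(cv2.contourArea(q),cv2.minEnclosingCircle(W[:,:2].astype(np.float32)))
g=C[(abs(C[...,2]-29.5)<2)&(C[...,1]>-80)];print(np.median(g[:,2]))
E
```

```text
1833.0 ((550.9113159179688, 0.07844649255275726), 20.106170654296875)
29.265356341265232
```

jog_arm:
  series:
    - [[0, 0, 0], [-5, 40, 0.7], 1]
    - [[0, 0, 0], [0, 50, 1], 1]
    - [[0, 0, 0], [0, 50, 1], 1]
    - [[0, 0, 0], [0, 50, 1], 1]
    - [[0, 0, 0], [0, 30, 0.5], 1]
    - [[0, 0, 0], [0, 12, 0], 1]
    - [[0, 0, 0], [0, 0, 0], 1]
    - [[0, 0, 0], [0, 0, 0], 1]

```text
clock: 8.82
eef_pos: [552.4, 1.1, 75.8]
tool_rot: [-1.808, 1.57, -1.591]
force: [0.5, -0.5, -0.9]
width: 53.4
```

```bash
python3 - <<'E'
from h import *
import pickle
go((551.8,4,71),102.5)
for n in("wrist","top"):
    d=get_image(n);pickle.dump(d,open(n+"4.pkl","wb"));C=cloud(d)
    h=cv2.cvtColor(d["img"],cv2.COLOR_RGB2HSV);m=cv2.inRange(h,(12,40,120),(30,170,255))>0
    k=m&(C[...,2]>95)&(C[...,2]<118)&(np.hypot(C[...,0]-551,C[...,1]-4)<40);Q=C[k];print(n,"blank top",k.sum(),Q.mean(0).round(1),cv2.minEnclosingCircle(Q[:,:2].astype(np.float32)))
    k=(C[...,2]>26)&(C[...,2]<33)&(abs(C[...,0]-551)<100)&(abs(C[...,1]-4)<100)&m;k=cv2.morphologyEx(k.astype(np.uint8),cv2.MORPH_OPEN,np.ones((5,5)))>0;Q=C[k];print(" jig",cv2.minAreaRect(Q[:,:2].astype(np.float32)))
E
```

```text
t 8.82 pos [552.4   1.1  75.8] jaw yaw 102.4 w 53.4 F [ 0.5 -0.5 -0.9] q [-0.07  0.69  0.02  1.91 -0.03  0.53  1.76]
 jaw 102.5 turn [-0.1  -0.02  0.07] shift now-axes [ 4.8  3.  -0. ] target-axes [ 4.8  3.  -0. ]
 jaw 282.5 turn [1.799e+02 1.100e-01 3.000e-02] shift now-axes [ 4.8  3.  -0. ] target-axes [ 4.8 -3.   0. ]
wrist blank top 16376 [552.1   0.7 111.2] ((544.7080688476562, 1.6890926361083984), 37.95749282836914)
 jig ((551.3135986328125, 2.8248748779296875), (130.59852600097656, 130.9392547607422), 31.31633186340332)
top blank top 13 [533.7  23.7 106. ] ((535.0037841796875, 27.998538970947266), 12.904696464538574)
 jig ((534.3829345703125, 34.102725982666016), (128.32382202148438, 60.11252212524414), 31.152843475341797)
```

jog_arm:
  series:
    - [[0, 0, 0], [20, 2, -0.4], 1]
    - [[0, 0, 0], [25, 0, 0], 1]
    - [[0, 0, 0], [5, 0, 0], 1]
    - [[0, 0, 0], [4, 0, 0], 1]
    - [[0, 0, 0], [3, 0, 0], 1]
    - [[0, 0, 0], [0, 0, 0], 1]

```text
clock: 9.68
eef_pos: [551.6, 5.0, 19.3]
tool_rot: [-0.412, 1.57, -0.193]
force: [-0.2, -0.3, -1.2]
width: 53.2
```

jog_arm:
  series:
    - [[0, 0, 0], [2, 0, 0], 1]
    - [[0, 0, 0], [2, 0, 0], 1]
    - [[0, 0, 0], [0, 0, 0], 1]

```text
clock: 10.05
eef_pos: [551.3, 5.0, 14.9]
tool_rot: [-2.381, 1.571, -2.163]
force: [0.0, -1.2, -0.6]
width: 53.3
```

jog_arm:
  series:
    - [[0, 0, 0], [2, 0, 0], 1]
    - [[0, 0, 0], [2, 0, 0], 1]
    - [[0, 0, 0], [0.5, 0, 0], 1]
    - [[0, 0, 0], [0, 0, 0], 1]

```text
clock: 10.55
eef_pos: [551.5, 4.9, 14.1]
tool_rot: [-0.242, 1.57, -0.024]
force: [-7.5, -0.8, 34.4]
width: 53.5
```

jog_arm:
  series:
    - [[0, 0, 0], [0, 0, 0], -1]
    - [[0, 0, 0], [0, 0, 0], -1]
    - [[0, 0, 0], [0, 0, 0], -1]
    - [[0, 0, 0], [-20, 0, 0], -1]
    - [[0, 0, 0], [-40, 0, 0], -1]
    - [[0, 0, 0], [-60, 0, 0], -1]
    - [[0, 0, 0], [0, 0, 0], -1]
    - [[0, 0, 0], [0, 0, 0], -1]

```text
clock: 11.55
eef_pos: [550.9, 5.2, 130.1]
tool_rot: [2.873, 1.57, 3.092]
force: [-0.4, 0.1, 0.1]
width: 85.3
```

```bash
cat > chk.py <<'E'
from h import *
def blank(n,tag=None):
    d=get_image(n);C=cloud(d);h=cv2.cvtColor(d["img"],cv2.COLOR_RGB2HSV)
    k=(C[...,2]>41)&(C[...,2]<52)&(np.hypot(C[...,0]-551,C[...,1]-3)<38)&(h[...,1]<190)&(h[...,2]>90);Q=C[k]
    sl=np.linalg.lstsq(np.c_[Q[:,:2]-Q[:,:2].mean(0),np.ones(len(Q))],Q[:,2],rcond=None)[0]
    print(n,"blank",k.sum(),cv2.minEnclosingCircle(Q[:,:2].astype(np.float32)),"plane",sl.round(3))
    b=np.argwhere(cv2.inRange(h,(105,70,40),(135,255,255))>0)[:,::-1];W=plane(d,b,46);q=np.hypot(*(W[:,:2]-[551,3]).T)<30;W=W[q]
    v=cv2.fitLine(W[:,:2].astype(np.float32),2,0,.01,.01).ravel();v0=v[:2];t=(W[:,:2]-v[2:])@v0;w=(W[:,:2]-v[2:])@[-v0[1],v0[0]]
    r=abs(w)>2.5; print(" blue",q.sum(),"line mid",(v[2:]+v0*(t.min()+t.max())/2).round(1),"len",np.ptp(t).round(1),"ang",np.degrees(np.arctan2(v0[1],v0[0])).round(1)%180,"ring",W[r].mean(0).round(1) if r.sum()>5 else None)
    k=(C[...,2]>26)&(C[...,2]<33)&(np.hypot(C[...,0]-551,C[...,1]-4)<100)&(h[...,1]<150);k=cv2.morphologyEx(k.astype(np.uint8),cv2.MORPH_OPEN,np.ones((5,5)))>0;print(" jig",cv2.minAreaRect(C[k][:,:2].astype(np.float32)))
    if tag: save(d,tag)
    return d
E
python3 -c "
from chk import *
blank('wrist','w5.png');blank('scene')
go((557.5,255.3,200),75.6)"
```

```text
wrist blank 5866 ((551.8671264648438, 4.216446399688721), 28.337432861328125) plane [5.0000e-03 1.6000e-02 4.5731e+01]
 blue 346 line mid [539.6   1.6] len 34.9 ang 101.7 ring [539.4   1.6  46. ]
 jig ((551.1778564453125, 2.8468170166015625), (130.89401245117188, 130.83270263671875), 31.37932014465332)
scene blank 516 ((553.0379638671875, 4.29530668258667), 29.270793914794922) plane [-4.1000e-02 -1.7000e-02  4.7425e+01]
 blue 19 line mid [537.2  -1.2] len 22.8 ang 104.3 ring None
 jig ((552.0503540039062, 2.5399017333984375), (132.77914428710938, 129.0162811279297), 31.81668472290039)
t 11.65 pos [550.1   5.2 129. ] jaw yaw 102.6 w 85.4 F [ 0.6  0.2 -0.6] q [-0.08  0.61  0.03  1.88 -0.03  0.65  1.76]
 jaw 75.6 turn [ 2.695e+01 -1.800e-01  1.000e-02] shift now-axes [-71.  242.6  61.3] target-axes [-71.  244.1 -55.1]
 jaw 255.6 turn [-1.5305e+02 -1.0000e-02 -2.5000e-01] shift now-axes [-71.  242.6  61.3] target-axes [ -71.  -244.1   55.1]
```

View pics/w5.png

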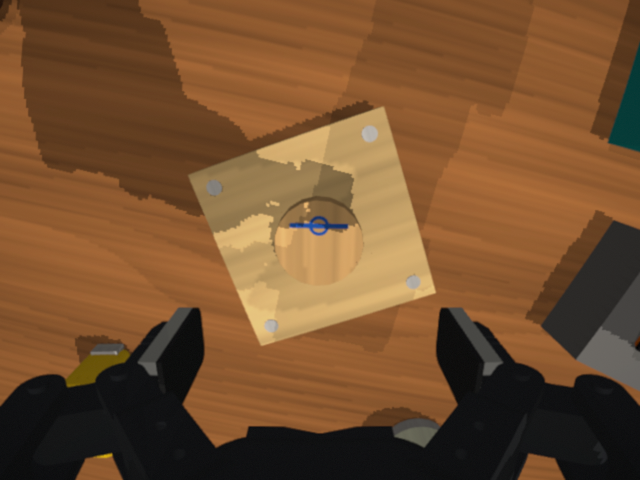

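The wrist view shows the blank seated centrally in the pocket, level (top 45.7), with the ring at (319,226). Now to the meter.

jog_arm:
  series:
    - [[9, 0, 0], [-30, 0, 0], -1]
    - [[9, 0, 0], [-10, 0, 0], -1]
    - [[9, 0, 0], [0, 0, 0], -1]
    - [[0, 0, 0], [0, 50, -11], -1]
    - [[0, 0, 0], [0, 55, -12], -1]
    - [[0, 0, 0], [0, 55, -12], -1]
    - [[0, 0, 0], [0, 50, -12], -1]
    - [[0, 0, 0], [0, 34, -8], -1]

```text
clock: 12.65
eef_pos: [557.4, 258.1, 168.4]
tool_rot: [-2.7, 1.567, -2.95]
force: [-0.0, -0.3, 0.7]
width: 85.3
```

jog_arm:
  series:
    - [[0, 0, 0], [0, 0, 0], -1]
    - [[0, 0, 0], [0, 0, 0], -1]

```text
clock: 12.9
eef_pos: [558.4, 253.8, 169.0]
tool_rot: [-2.089, 1.568, -2.342]
force: [-0.4, -0.4, -0.7]
width: 85.8
```

```bash
python3 - <<'E'
from h import *
d=get_image("wrist");save(d,"w6.png");C=cloud(d)
k=(C[...,2]>145)&(C[...,2]<153)&(np.hypot(C[...,0]-557,C[...,1]-254)<40)
h=cv2.cvtColor(d["img"],cv2.COLOR_RGB2HSV);k&=(h[...,1]>120)&(h[...,0]<16)
print(k.sum(),C[k].mean(0).round(1),cv2.minAreaRect(C[k][:,:2].astype(np.float32)))
k=(C[...,2]>47)&(C[...,2]<52)&(np.hypot(C[...,0]-557,C[...,1]-254)<80)
print(k.sum(),cv2.minAreaRect(C[k][:,:2].astype(np.float32)))
go((557.4,255,82),75.6)
E
```

```text
5116 [554.9 254.9 149.1] ((556.4203491210938, 254.40301513671875), (28.01568603515625, 44.33533477783203), 75.70005798339844)
12270 ((556.8726806640625, 254.25750732421875), (90.62716674804688, 100.70323181152344), 75.81060791015625)
t 12.95 pos [558.7 253.2 169.4] jaw yaw 75.4 w 85.3 F [ 0.1 -0.7 -0.6] q [-0.59  0.64  0.19  1.68 -0.15  0.84  0.98]
 jaw 75.6 turn [-0.15 -0.07  0.15] shift now-axes [87.4  1.6 -1.6] target-axes [87.4  1.4 -1.7]
 jaw 255.6 turn [1.7985e+02 2.3000e-01 1.0000e-01] shift now-axes [87.4  1.6 -1.6] target-axes [87.4 -1.4  1.7]
```

View pics/w6.png

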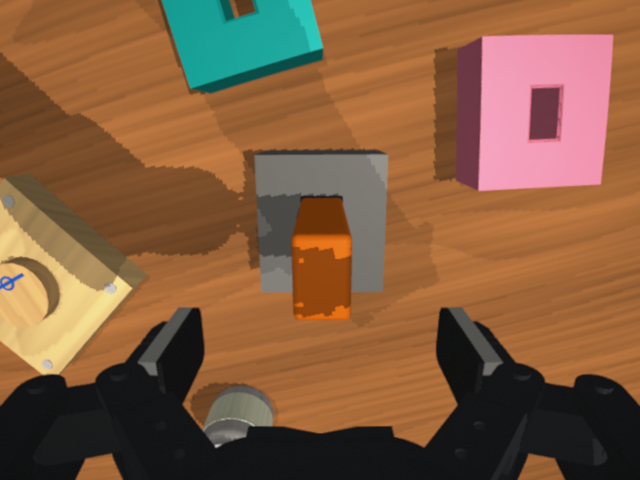

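The wrist view shows the meter in the dock between the open jaws, top at (322,277), square to them; the can is well below finger height.

jog_arm:
  series:
    - [[0, 0, 0], [15, 1, -2.1], -1]
    - [[0, 0, 0], [35, 0, 0], -1]
    - [[0, 0, 0], [30, 0, 0], -1]
    - [[0, 0, 0], [7, 0, 0], -1]
    - [[0, 0, 0], [0, 0, 0], -1]
    - [[0, 0, 0], [0, 0, 0], -1]

```text
clock: 13.7
eef_pos: [558.1, 256.8, 84.6]
tool_rot: [0.666, 1.569, 0.413]
force: [0.3, 0.0, -0.2]
width: 85.5
```

jog_arm:
  series:
    - [[0, 0, 0], [0, 0, 0], 1]
    - [[0, 0, 0], [0, 0, 0], 1]
    - [[0, 0, 0], [0, 0, 0], 1]
    - [[0, 0, 0], [0, 0, 0], 1]
    - [[0, 0, 0], [0, 0, 0], 1]
    - [[0, 0, 0], [0, 0, 0], 1]

```text
clock: 14.45
eef_pos: [557.3, 256.7, 83.7]
tool_rot: [1.109, 1.571, 0.857]
force: [-0.6, -0.2, 4.1]
width: 27.3
```

jog_arm:
  series:
    - [[0, 0, 0], [-10, 0, 0], 1]
    - [[0, 0, 0], [-25, 0, 0], 1]
    - [[0, 0, 0], [-40, 0, 0], 1]
    - [[0, 0, 0], [0, 0, 0], 1]
    - [[0, 0, 0], [0, 0, 0], 1]

```text
clock: 15.08
eef_pos: [556.5, 256.5, 158.0]
tool_rot: [-2.565, 1.57, -2.817]
force: [-0.7, 0.4, -1.8]
width: 27.4
```

```bash
python3 - <<'E'
from h import *
d=get_image("scene");cv2.imwrite("pics/c7.png",cv2.resize(d["img"][120:350,300:500],(600,690))[:600,:,::-1])
go((540,2,150),12)
E
```

```text
t 15.12 pos [556.1 256.3 157.4] jaw yaw 75.6 w 27.4 F [ 0.   0.1 -1.9] q [-0.59  0.65  0.19  1.69 -0.16  0.82  0.98]
 jaw 12 turn [ 6.355e+01 -6.000e-02  1.400e-01] shift now-axes [   7.7 -250.3   47.8] target-axes [  7.4 -68.7 245.4]
 jaw 192 turn [-1.1645e+02 -1.6000e-01 -6.0000e-02] shift now-axes [   7.7 -250.3   47.8] target-axes [   7.4   68.7 -245.4]
```

View pics/c7.png

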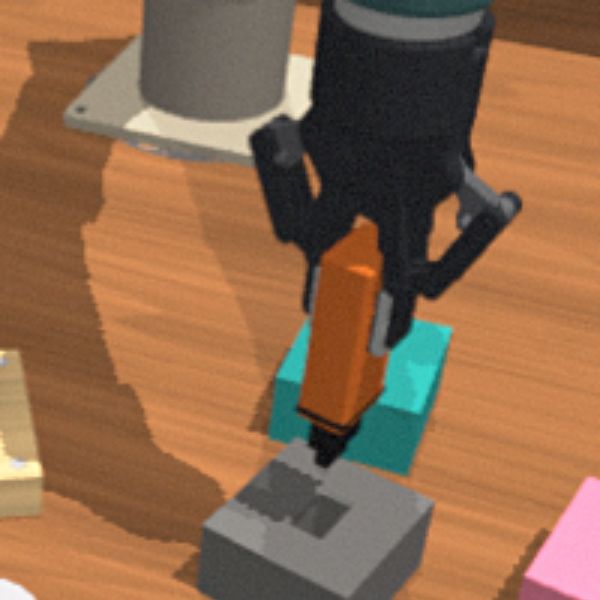

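The scene crop shows the meter upright in the jaws, nose and pins clear above the grey dock. I move to the jig and turn onto the line.

jog_arm:
  series:
    - [[8, 0, 0], [0, 0, 0], 1]
    - [[10, 0, 0], [0, 0, 0], 1]
    - [[10, 0, 0], [0, 0, 0], 1]
    - [[10, 0, 0], [0, 0, 0], 1]
    - [[10, 0, 0], [0, 0, 0], 1]
    - [[10, 0, 0], [0, 0, 0], 1]
    - [[5.9, 0, 0], [0, 0, 0], 1]
    - [[0, 0, 0], [0, -8, 30], 1]

```text
clock: 16.12
eef_pos: [554.0, 228.4, 156.4]
tool_rot: [-1.799, 1.568, 3.121]
force: [0.1, -0.1, -1.3]
width: 27.4
```

jog_arm:
  series:
    - [[0, 0, 0], [0, -14, 50], 1]
    - [[0, 0, 0], [0, -14, 50], 1]
    - [[0, 0, 0], [0, -14, 50], 1]
    - [[0, 0, 0], [0, -12, 40], 1]
    - [[0, 0, 0], [0, -5, 20], 1]
    - [[0, 0, 0], [15, -1, 5], 1]
    - [[0, 0, 0], [0, 0, 0], 1]
    - [[0, 0, 0], [0, 0, 0], 1]

```text
clock: 17.12
eef_pos: [539.8, 4.6, 142.7]
tool_rot: [-2.135, 1.569, 2.783]
force: [0.3, -0.0, -1.8]
width: 27.3
```

```bash
python3 - <<'E'
from h import *
import pickle
go((539.6,2.6,142),11.7)
d=get_image("wrist");pickle.dump(d,open("w8.pkl","wb"));s=get_image("scene");pickle.dump(s,open("s8.pkl","wb"))
cv2.imwrite("pics/c8.png",np.hstack([cv2.resize(d["img"][100:400,170:470],(400,400)),cv2.resize(s["img"][170:300,215:345],(400,400),interpolation=cv2.INTER_CUBIC)])[:,:,::-1])
E
```

```text
t 17.12 pos [539.8   4.6 142.7] jaw yaw 11.8 w 27.3 F [ 0.3 -0.  -1.8] q [-0.36  0.62  0.46  1.91 -0.41  0.71  0.55]
 jaw 11.7 turn [ 0.07 -0.05  0.08] shift now-axes [ 0.7 -0.6  1.9] target-axes [ 0.7 -0.6  1.9]
 jaw 191.7 turn [-1.7993e+02 -1.2000e-01 -8.0000e-02] shift now-axes [ 0.7 -0.6  1.9] target-axes [ 0.7  0.6 -1.9]
```

View pics/c8.png

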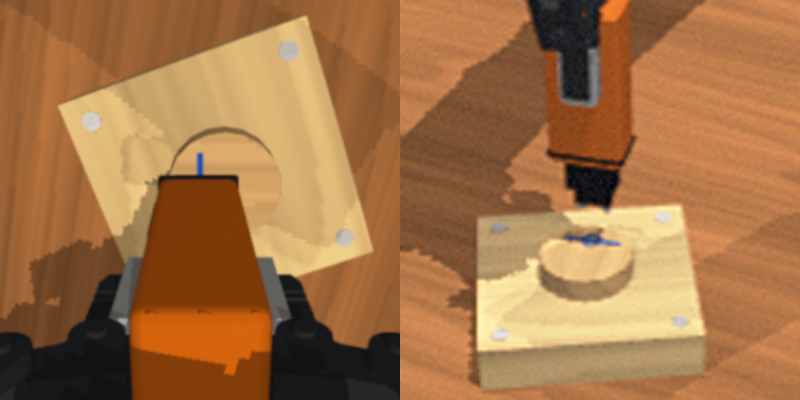

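```bash
python3 - <<'E'
from h import *
import pickle
d=pickle.load(open("w8.pkl","rb"));C=cloud(d);h=cv2.cvtColor(d["img"],cv2.COLOR_RGB2HSV)
e=np.array([539.8,4.2,0]);a=np.radians(11.75);y=np.array([np.cos(a),np.sin(a),0]);z=np.array([np.sin(a),-np.cos(a),0])
o=(h[...,0]<16)&(h[...,1]>180)&(C[...,2]>100)&(d["range_z"]>60)
Q=C[o]-e;Y=Q@y;Z=Q@z
for lo in range(110,205,10):
    k=(Q[:,2]>=lo)&(Q[:,2]<lo+10)
    if k.sum()>50: print(lo,"y range",np.percentile(Y[k],[1,99]).round(1),"mid",np.percentile(Y[k],[1,99]).mean().round(2),"face z",np.percentile(Z[k],[5,50,95]).round(1))
b=np.argwhere(cv2.inRange(h,(105,70,40),(135,255,255))>0)[:,::-1];W=plane(d,b,46)-e;q=np.hypot(W[:,0],W[:,1])<40;W=W[q];print("line y",(W@y).mean().round(2),"z",(W@z).min().round(1),(W@z).max().round(1),"ring z from mid:",((W@z).max()-18).round(1),"slope",np.polyfit(W@z,W@y,1))
s=pickle.load(open("s8.pkl","rb"));C=cloud(s);h=cv2.cvtColor(s["img"],cv2.COLOR_RGB2HSV)
o=(h[...,0]<16)&(h[...,1]>180)&(C[...,2]>100)&(C[...,2]<220)&(np.hypot(C[...,0]-540,C[...,1]-4)<60);Q=C[o]-e
print("scene meter y",np.percentile(Q@y,[2,98]).round(1),"z",np.percentile(Q@z,[2,98]).round(1),"zmin",Q[:,2].min())
# pins: dark pixels near foot
g=(C[...,2]>62)&(C[...,2]<105)&(np.hypot(C[...,0]-540,C[...,1]-4)<35);Q=C[g]-e
for lo in(62,70,80,90): 
    k=(Q[:,2]>=lo)&(Q[:,2]<lo+9); print(lo,k.sum(),"y",np.percentile(Q[k]@y,[5,95]).round(1),"z",np.percentile(Q[k]@z,[5,95]).round(1)) if k.sum()>3 else None
b=np.argwhere(cv2.inRange(h,(105,70,40),(135,255,255))>0)[:,::-1];W=plane(s,b,46)-e;W=W[np.hypot(W[:,0],W[:,1])<40];print("scene line y",(W@y).mean().round(2),"z",(W@z).min().round(1),(W@z).max().round(1))
E
```

```text
110 y range [-13.9  12.2] mid -0.87 face z [-22.  -21.6 -21.1]
120 y range [-13.9  11.9] mid -1.03 face z [-21.9 -21.6 -21.1]
130 y range [-13.7  12. ] mid -0.87 face z [-21.9 -21.6 -21. ]
140 y range [-13.9  12.1] mid -0.95 face z [-21.9 -21.5 -20.9]
150 y range [-13.7  12.2] mid -0.76 face z [-21.9 -21.6 -20.9]
160 y range [-13.6  12.3] mid -0.66 face z [-22.  -21.6 -20.9]
170 y range [-13.5  12.4] mid -0.54 face z [-22.  -21.5 -20.9]
180 y range [-13.5  12.5] mid -0.49 face z [-22.  -21.5 -20.8]
190 y range [-15.4  13.1] mid -1.17 face z [-22.  -21.5 -20.8]
200 y range [-13.6  13.2] mid -0.2 face z [-21.7 -10.3   5.7]
line y -0.67 z -14.8 -4.2 ring z from mid: -22.2 slope [-7.08825314e-05 -6.74409313e-01]
scene meter y [-9.  16.2] z [-21.9  19.5] zmin 101.37848418257232
70 18 y [0.3 3.9] z [-8.9  9.8]
80 35 y [1.9 5.3] z [-10.   10.6]
90 75 y [-1.5  9.1] z [-14.3  13.8]
scene line y -4.1 z -12.9 16.1
```

jog_arm:
  series:
    - [[0, 0, 0], [10, 0.4, 2.1], 1]
    - [[0, 0, 0], [8, 0, 0], 1]
    - [[0, 0, 0], [2, 0, 0], 1]
    - [[0, 0, 0], [0, 0, 0], 1]
    - [[0, 0, 0], [0, 0, 0], 1]

```text
clock: 17.85
eef_pos: [541.0, 0.9, 123.6]
tool_rot: [1.446, 1.57, 0.079]
force: [-0.5, 0.7, -2.9]
width: 27.3
```

```bash
python3 - <<'E'
from h import *
import pickle
go((539.6,2.6,117),11.7)
s=get_image("scene");pickle.dump(s,open("s9.pkl","wb"));w=get_image("wrist");pickle.dump(w,open("w9.pkl","wb"))
p=pickle.load(open("s8.pkl","rb"))
f=lambda i:cv2.resize(i["img"][215:265,250:300],(400,400),interpolation=cv2.INTER_CUBIC)
cv2.imwrite("pics/c9.png",np.hstack([f(p),f(s)])[:,:,::-1])
h=cv2.cvtColor(p["img"],cv2.COLOR_RGB2HSV);b=np.argwhere(cv2.inRange(h,(105,70,40),(135,255,255))>0)[:,::-1];b=b[(abs(b-[275,245])<25).all(1)];print("blue px",b.mean(0),b.min(0),b.max(0))
E
```

```text
t 17.85 pos [541.    0.9 123.6] jaw yaw 11.6 w 27.3 F [-0.5  0.7 -2.9] q [-0.34  0.65  0.44  1.92 -0.43  0.66  0.57]
 jaw 11.7 turn [-0.06  0.   -0.02] shift now-axes [ 6.6 -1.1 -1.9] target-axes [ 6.6 -1.1 -1.9]
 jaw 191.7 turn [ 1.7994e+02 -3.0000e-02 -0.0000e+00] shift now-axes [ 6.6 -1.1 -1.9] target-axes [6.6 1.1 1.9]
blue px [277.05 247.5 ] [270 246] [285 249]
```

View pics/c9.png

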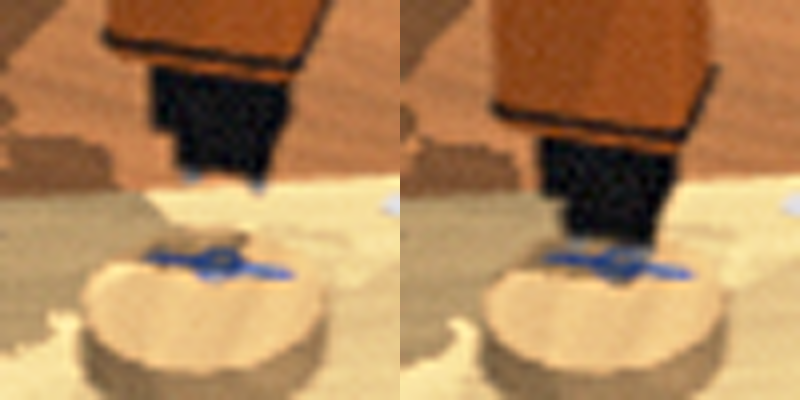

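```bash
python3 - <<'E'
from h import *
import pickle
d=pickle.load(open("w9.pkl","rb"));C=cloud(d);h=cv2.cvtColor(d["img"],cv2.COLOR_RGB2HSV)
s=read_state();e=np.array([541,.9,0]);print(s["eef_pos"])
a=np.radians(11.7);y=np.array([np.cos(a),np.sin(a),0]);z=np.array([np.sin(a),-np.cos(a),0])
o=(h[...,0]<16)&(h[...,1]>180)&(C[...,2]>88)&(C[...,2]<180)&(d["range_z"]>60)
Q=C[o]-e
for lo in(90,110,130,150,165):
    k=(Q[:,2]>=lo)&(Q[:,2]<lo+10);print(lo,"mid y",np.percentile(Q[k]@y,[1,99]).mean().round(2),"face z",np.median(Q[k]@z).round(2)) if k.sum()>50 else None
b=np.argwhere(cv2.inRange(h,(105,70,40),(135,255,255))>0)[:,::-1];W=plane(d,b,46)-e;W=W[np.hypot(W[:,0],W[:,1])<40];print("line y",(W@y).mean().round(2),"z min",(W@z).min().round(2),len(W),"-> ring z",(W@z).min()+17.5)
E
```

```text
[541.08553931   0.95930773 123.71216418]
90 mid y -0.85 face z -21.25
110 mid y -0.88 face z -21.22
130 mid y -0.7 face z -21.23
150 mid y -0.54 face z -21.23
165 mid y -0.4 face z -21.22
line y -1.03 z min -18.19 64 -> ring z -0.690564606158329
```

Scene crop: the pins at (575,245) and (640,250) are just above the line, a little left of the ring at (618,262), so about 2 mm along the line is missing. Wrist and state agree on that (1.5 to 1.9 mm). I correct this and go down.

jog_arm:
  series:
    - [[0, 0, 0], [0, -0.2, -1.8], 1]
    - [[0, 0, 0], [2, 0, 0], 1]
    - [[0, 0, 0], [2, 0, 0], 1]
    - [[0, 0, 0], [0, 0, 0], 1]
    - [[0, 0, 0], [0, 0, 0], 1]
    - [[0, 0, 0], [0, 0, 0], 1]

```text
clock: 18.7
eef_pos: [540.3, 2.8, 119.5]
tool_rot: [-3.069, 1.571, 1.846]
force: [-0.1, 0.6, -0.4]
width: 27.4
```

```bash
cat > fin.py <<'E'
from h import *
import pickle,sys
go((539.6,2.6,114),11.7)
d=get_image("wrist");C=cloud(d);h=cv2.cvtColor(d["img"],cv2.COLOR_RGB2HSV)
F=[read_state()["force"][2]]
s=get_image("scene");F.append(read_state()["force"][2])
st=read_state();e=st["eef_pos"]*[1,1,0]
a=np.radians(11.7);y=np.array([np.cos(a),np.sin(a),0]);z=np.array([np.sin(a),-np.cos(a),0])
o=(h[...,0]<16)&(h[...,1]>180)&(C[...,2]>75)&(C[...,2]<180)&(d["range_z"]>60);Q=C[o]-e
k=(Q[:,2]>=95)&(Q[:,2]<115);print("meter y",np.percentile(Q[k]@y,[1,99]).mean().round(2),"centre z",np.median(Q[k]@z).round(2)+22,"case bottom",np.percentile(Q[:,2],1).round(1),"top z",np.percentile(C[(h[...,0]<16)&(h[...,1]>180)&(abs(C[...,2]-190)<30)][:,2],[50,95]).round(1))
b=np.argwhere(cv2.inRange(h,(105,70,40),(135,255,255))>0)[:,::-1];W=plane(d,b,46)-e;W=W[np.hypot(W[:,0],W[:,1])<40];print("line y",(W@y).mean().round(2),"ring z",((W@z).min()+17.5).round(2),len(W));print("Fz",np.round(F,2),"eef",st["eef_pos"].round(2))
cv2.imwrite("pics/"+sys.argv[1],cv2.resize(s["img"][210:265,245:305],(600,550),interpolation=cv2.INTER_CUBIC)[:,:,::-1])
E
python3 fin.py f1.png
```

```text
t 18.7 pos [540.3   2.8 119.5] jaw yaw 11.7 w 27.4 F [-0.1  0.6 -0.4] q [-0.34  0.65  0.44  1.93 -0.44  0.66  0.57]
 jaw 11.7 turn [-0.05 -0.01  0.  ] shift now-axes [ 5.5 -0.7  0.1] target-axes [ 5.5 -0.7  0.1]
 jaw 191.7 turn [1.7995e+02 0.0000e+00 2.0000e-02] shift now-axes [ 5.5 -0.7  0.1] target-axes [ 5.5  0.7 -0.1]
meter y -1.08 centre z 0.7600000000000016 case bottom 94.0 top z [184.7 185.9]
line y -0.94 ring z 0.74 55
Fz [0.23 1.08] eef [540.33   2.81 119.55]
```

Wrist check: foot and ring agree within 0.2 mm in both directions, and the pins are just touching (top of case about 186). Now 6 mm down for half travel.

jog_arm:
  series:
    - [[0, 0, 0], [1.5, 0, 0], 1]
    - [[0, 0, 0], [1.5, 0, 0], 1]
    - [[0, 0, 0], [1.5, 0, 0], 1]
    - [[0, 0, 0], [1.5, 0, 0], 1]
    - [[0, 0, 0], [0, 0, 0], 1]
    - [[0, 0, 0], [0, 0, 0], 1]
    - [[0, 0, 0], [0, 0, 0], 1]
    - [[0, 0, 0], [0, 0, 0], 1]

```text
clock: 19.8
eef_pos: [540.4, 2.7, 113.6]
tool_rot: [1.938, 1.571, 0.57]
force: [-0.7, 1.9, 0.8]
width: 27.7
```

```bash
python3 fin.py f2.png; python3 - <<'E'
from h import *
F=[]
for i in range(12): get_image("top");s=read_state();F.append(np.r_[s["force"][2],s["eef_pos"][2]])
print(np.mean(F,0),np.std(F,0))
E
```

```text
t 19.8 pos [540.4   2.7 113.6] jaw yaw 11.7 w 27.7 F [-0.7  1.9  0.8] q [-0.34  0.66  0.43  1.93 -0.44  0.64  0.58]
 jaw 11.7 turn [-0.05 -0.   -0.01] shift now-axes [-0.4 -0.8 -0. ] target-axes [-0.4 -0.8 -0. ]
 jaw 191.7 turn [ 1.7995e+02 -1.0000e-02  0.0000e+00] shift now-axes [-0.4 -0.8 -0. ] target-axes [-0.4  0.8  0. ]
meter y -1.02 centre z 0.7399999999999984 case bottom 90.9 top z [178.8 179.9]
line y -0.91 ring z 1.03 43
Fz [0.97 1.95] eef [540.37   2.74 113.53]
[  1.46029451 113.49647811] [0.51235655 0.01494278]
```

View pics/f2.png

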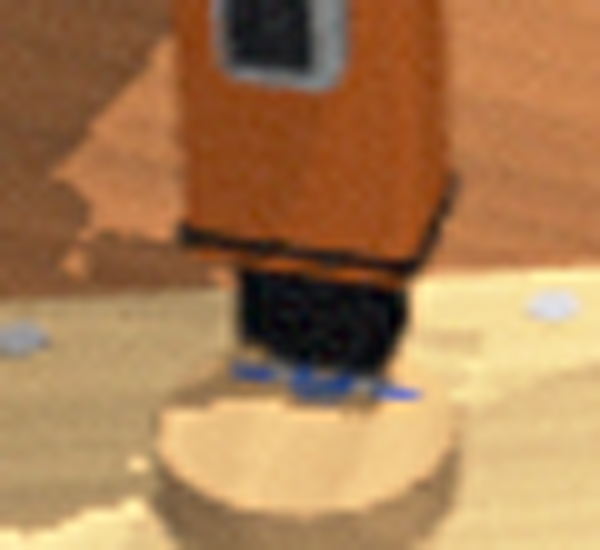

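```bash
python3 -c "
from h import *
s=read_state();print(s['clock'],s['eef_pos'],s['width']);print(finish_job())"
```

```text
20.5 [540.33930652   2.73122985 113.49441094] 27.17571499967035
the job is handed in; nothing more can be done
None
```

I seated the blank in the jig with its blue face up and let go of it. Then I took the meter from the grey dock and finished holding it upright with its pins on the blue ring, at 20.5 s of the 48 s allowed. The dark blank, can and tape measure were never approached or touched.

**Last checks**
- **Blank:** its top is at about 46 mm and level within about 1°, so it is fully seated. It sits about 1.4 mm off the pocket's centre, which is within the play.
- **Pin alignment:** by the wrist camera, the pins are within about 0.1 mm across the line and 0.3 mm along it. The meter's yaw matches the line to about 0.1°.
- **Spring foot:** about 6.1 mm in by the height of the case. The force, about 3.3 N after the meter's weight, suggests about 7 mm; the force reading is noisy by about 0.5 N.

**What went wrong or disagreed**
- **First grasp:** it closed on air above the blank without moving it. Both cameras showed the fingertips about 44 mm higher than the reported tool position implies, so I used the observed offset from then on.
- **Seating force:** the force peaked at about 34 N as the blank bottomed out in the pocket, below the 40 N limit.
- **Cameras:** before the meter was pressed down, the coarse scene camera put the pins several mm off the line. I relied on the close wrist view, and the last scene picture shows the nose over the ring and line.

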